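# Pop the push-push hatch of the bench power box and reset the tripped breaker

## Robot

A 6-joint arm with a two-finger parallel gripper is mounted at the origin on a cart in front of the work surface, level with it; the furniture and walls round the work are solid. World frame = base frame: x ahead of the robot, y to its left, z up, the work surface at z = 0. Lengths are in m, angles in rad, forces in N, time in s.
With the tool pointing down it reaches from about 0.275 to 0.85 m from the base axis. Payload 5.2 kg.
Tool frame: the origin (TCP) lies at the very end of the fingers, on their centre line; the grasp point (between the pads) lies 19 mm behind it (ctrl.grip_depth is the distance from the TCP to the grasp point, in m); z points along the fingers, y is the direction in which the jaws open and shut (so a half turn about z gives the same grasp; the last joint's range is limited). The gripper opens to 85 mm and grips with 20 to 120 N. Pads are 22 mm wide; open, the fingers measure 114 mm over their backs; the gripper's body (76 mm by 85 mm) begins 54 mm behind the grasp point. The pads swing forward as they close: fully open they stand 13 mm farther back than shut.
Start: joints at [0.996, 0.259, 1.535, -0, 1.348, -0.203], TCP at [0.2, 0.512, 0.231] pointing down, gripper open.
Joint ranges: [-3.14, 3.14], [-0.91, 2.08], [0.19, 2.58], [-1.22, 4.36], [0.22, 2.71], [-3.12, 3.12]. Speed limits (rad/s): [2.57, 2.57, 3.14, 3.14, 3.14, 3.14].

## Interface

Orientations are given as a rotation vector (axis times angle).
In Python, from cell import ctrl gives the robot as it stands.
- The arm moves only by the tool jog_arm, never from a script. Its argument "moves" is a list that holds one entry, the list of rows, each a list of 7 numbers: the shift along the tool's x, y, z in units of 0.15 m (1.0 is 0.15 m), then the turn, a rotation vector about the tool's x, y, z in units of 90 degrees (1.0 is 90 degrees), then the closure, from -1 (fully open) to 1 (shut). A call has 1 to 20 rows; each row is the pose to reach, as a shift and turn from the pose commanded when the call began, along the tool's axes at that moment; what a row does not reach only later rows make up. A row lasts 1/10 s, in which the tool goes at most 50 mm and 8.59 degrees, less where a joint would pass 70% of its speed; a pose out of reach is approached as far as the arm can. A call with a number of a shift or a turn outside -1 to 1 is refused whole. A call with a gripper value outside its range is refused whole. The fingers move at their own pace and stop on an object; "squeeze" is the grip in N (left out, the last holds). Time passes only in rows, so rows that repeat a pose let the fingers close. It gives the time, the measured TCP pose, the force and the opening at its end, in the units of the state.
- ctrl.sense(): the state, without advancing time (a new reading comes with each control period).
- ctrl.grab_frame(name): name is "scene" or "top" or "wrist"; returns the picture (420x560x3 uint8, red, green, blue); there is no depth.
- ctrl.get_calibration(name): a dict with "fx", "fy", "cx", "cy" (pixels), "R" (3x3) and "t" (3): a world point X has camera coordinates R X + t. Camera axes: x right, y down, z forward; pixel columns grow to the right and rows downward; lengths in m; the calibration is good to about 2 mm. A picture is of the moment at which its call begins: read the wrist's pose just before it. get_calibration takes no time and is no camera call; for the wrist camera it gives the pose at the moment of the call.
- ctrl.close_job(): hands the job in, once; it reports no verdict.
The state is a dict: "time_s": time; "joint_positions": joint angles; "joint_velocities": joint speeds; "joint_torque": joint torques, N m; "position": TCP position; "eef_rot": TCP orientation; "ft_force": force on the tool from outside, world axes, zero at the start; "ft_torque": the same for the moment, N m; "opening": opening from 0.0 (shut) to 1.0 (fully open).
Only numpy, scipy, OpenCV 4.12 (cv2) and the standard library are available. Lean on these libraries where they do the work, as an engineer would, in place of code of your own. Each camera call takes 0.05 s, during which the arm holds its last target.

## Task

A push-button breaker in the grey power box on the bench has tripped. With a fingertip press the front of the box's flush metal hatch down until its push-push latch lets go, take the hand away and watch the hatch spring fully open and stay open by itself for a good second; only then reach in and push the one breaker button that stands up fully home. One press opens the hatch: once it has popped do not push it down again, and leave it open. It is all done by touch: pick nothing up, and leave everything else where it is.

Things in the scene. Friction and masses are not known exactly. Their poses are not given: they have to be found in the camera images.
- power_box: Grey steel box screwed to the bench, 160 (x) x 250 (y) x 80 mm high; origin in the middle of its underside. x points from its front (toward the robot; black rotary switch, 26 mm proud) to its back, y to its left, z up. The hatch lies flush in the right part of its top, in an opening 105 (x) x 126 (y) mm centred at x -5, y -50 mm. The left part is plain.
- hatch (a joint): Angle (rad) of the hatch, a bare aluminium plate 101 (x) x 122 (y) mm hinged at its far edge. 0: shut, flush, latched. Negative: pressed in, hard stop -0.064. Pressed past -0.03 (3 mm at its front, 4 to 6 N) it is released: the spring lifts it as the finger withdraws, within 1 s, to its stop at 2.09, 87 mm above the box top, leaning back. Pushed right down again it would latch.
- hatch_press (a point): Middle of the ribbed finger pad (34 mm wide along y) on top of the hatch, 13 mm behind its front edge and 88 mm from its hinge; this is where to press. It moves with the hatch. With the hatch shut it lies at x -41.5, y -49.5, z 81 mm in the box.
- breaker_tripped: The tripped one of three like plug-in breakers standing loose in a row of sockets under the hatch, 36 mm apart along the box's y, in any order: black block 40 (x) x 30 (y) x 36 mm, on top a steel collar and a round white button of 13 mm diameter, pushed from above through the open hatch. Origin in the middle of its underside, 18 mm above the bench.
- reset_button (a joint): Travel of the tripped breaker's button (m): about 0 tripped (it stands up 8 mm higher than the two others), 0.008 fully home at a hard stop, grows as it is pushed down. It needs about 4 to 5 N and stays where it is left.
- reset_button_top (a point): Middle of the top face of the tripped breaker's button; 68.5 mm above the bench when tripped, 60.5 mm when home.
- breaker_ok_1: One of the two other breakers, of the same size; its button is home (top 60.5 mm above the bench). Origin at the middle of its underside.
- breaker_ok_2: The other of the two breakers whose button is home. Origin at the middle of its underside.
- stencil_box: Bystander: shut grey-green sheet tin box, 150 x 215 x 56 mm, origin at the middle of its underside; it may change places with the power box.
- scraper: Bystander: putty scraper with a wooden handle, 70 x 190 x 22 mm, lying on the tin box; origin under its middle.
- collar: Bystander: steel flange collar, 50 mm across, 22 mm high, standing on the plain left part of the power box's top; origin under its middle.
- hex_key: Bystander: hexagon key, 33 x 113 x 7 mm, at the back of the bench; origin under its middle.
- ink_tin: Bystander: round dark tin with a press lid, 69 mm across, 60 mm high, at the left rear; origin under its middle.
- small_collar: Bystander: small steel collar, 32 mm across, 22 mm high, at the back of the bench; origin under its middle.

How it is judged:
On the way, in this order (a step that is already met when the one before it is completed fails the run):
1. the fingers press the hatch in past the release point of its latch (value of joint hatch below -0.022 rad and contact force between the fingers and hatch above 0.5 N), for 0.02 s.
2. the hatch has sprung open and stays open, untouched, for a second, with the breaker still tripped (value of joint hatch above 1.8 rad and contact force between each of the arm, the fingers and hatch below 0.2 N and value of joint reset_button below 0.005 m), for 1 s.
3. the tripped breaker's button is pushed home by the fingers, the hatch still open (value of joint reset_button above 0.0065 m and contact force between the fingers and breaker_tripped above 0.5 N and value of joint hatch above 1.6 rad), for 0.02 s.
At the end, for the whole second after the job is handed in: The hatch stands open by itself (more than 1.8 rad) and still, the tripped breaker's button is home (pushed in at least 6.5 of 8 mm), and all three breakers sit in their sockets (raised less than 8 mm) (value of joint hatch above 1.8 rad and velocity of joint hatch below 0.1 rad/s and value of joint reset_button above 0.0065 m and z of each of breaker_tripped, breaker_ok_1, breaker_ok_2 in the frame of power_box below 0.026 m); the robot touches nothing.
It fails at once if the popped hatch is pushed back down (value of joint hatch between 0.15 and 1.2 rad and velocity of joint hatch below -0.5 rad/s).
It fails at once if a breaker is lifted out of its socket by 8 mm or more (not (z of breaker_tripped in the frame of power_box below 0.026 m) or not (z of breaker_ok_1 in the frame of power_box below 0.026 m) or not (z of breaker_ok_2 in the frame of power_box below 0.026 m)).
It fails at once if something else on the bench or on the boxes is moved by more than 25 mm (distance of any of stencil_box, scraper, collar, hex_key, ink_tin, small_collar from where it was at the start of the episode above 0.025 m).
It also fails if it takes over 40 s, if anything falls off the work surface, if the arm or the gripper's body presses on something with over 40 N, if the wrist force passes 120 N, or if a joint passes its speed limit or range.

## Working session

There is one attempt and no reset: what is moved stays moved. The work goes in short steps, Python scripts to look and compute and a tool call to move; the robot and the scene stay as the last step left them, time stands still between calls to the robot, and variables do not carry over. Pictures are saved under pics/ and viewed, and the job is handed in when it is done.

Besides the shell and the picture viewer there is one more tool, called as name([rows], argument=value, ...), one row to a line, values as JSON. jog_arm: Moves the arm, as the interface text tells. Shifts and turns lie within -1 to 1; 1 stands for 0.15 m of shift or 90 degrees of turn. Its arguments: {"type":"object","properties":{"moves":{"type":"array","items":{"type":"array","items":{"type":"array","items":{"type":"number","minimum":-1,"maximum":1}}}},"squeeze":{"type":"number"}},"required":["moves"]}

```bash
mkdir -p pics; ls; python3 - <<'E'
from cell import ctrl
import cv2
s=ctrl.sense();print(s)
for n in("scene","top"):
    im=ctrl.grab_frame(n);cv2.imwrite(f"pics/{n}0.png",im[:,:,::-1]);print(n,ctrl.get_calibration(n))
E
```

```text
pics
{'time_s': 0.0, 'joint_positions': array([ 9.96197726e-01,  2.59342146e-01,  1.53610113e+00, -1.26243900e-05,
        1.34798693e+00, -2.02809648e-01]), 'joint_velocities': array([0.00090048, 0.00072969, 0.00104759, 0.00122916, 0.00016365,
       0.0002376 ]), 'joint_torque': array([ 2.30663209e-03, -4.46015704e+01, -2.90583569e+01,  1.14092647e-04,
        1.15437858e-02, -3.07566017e-05]), 'position': array([0.19949736, 0.51197221, 0.2304679 ]), 'eef_rot': array([-5.80515833e-01, -3.08679364e+00,  2.67784094e-03]), 'ft_force': array([-0.55987575, -0.58899748, -0.15518342]), 'ft_torque': array([ 0.01058749, -0.04061842,  0.06200223]), 'opening': 1.0002232992864286}
scene {'fx': 507.5078555691511, 'fy': 507.5078555691511, 'cx': 272.73577157673725, 'cy': 207.1750305468024, 'R': array([[ 0.87124934, -0.49040688,  0.02063207],
       [-0.36318748, -0.67236898, -0.6449921 ],
       [ 0.33018093,  0.55445564, -0.76391066]]), 't': array([-0.55321795,  0.23747885,  0.93965571])}
top {'fx': 496.83426849892186, 'fy': 496.83426849892186, 'cx': 280.55554545928254, 'cy': 210.96740764086175, 'R': array([[ 0.00263733, -0.99991072,  0.01309965],
       [-0.99605872, -0.0037881 , -0.08861535],
       [ 0.08865706, -0.01281432, -0.99597978]]), 't': array([-0.076642  ,  0.64224784,  1.23036954])}
```

View pics/scene0.png

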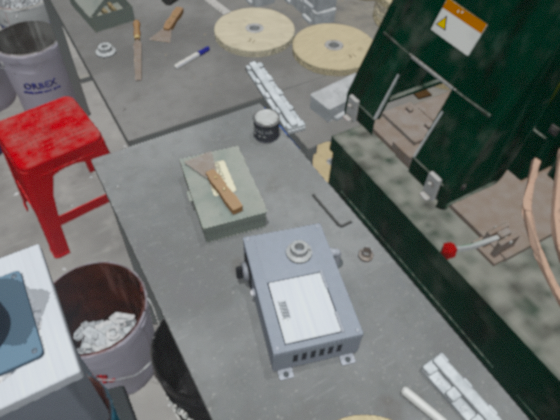

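View pics/top0.png

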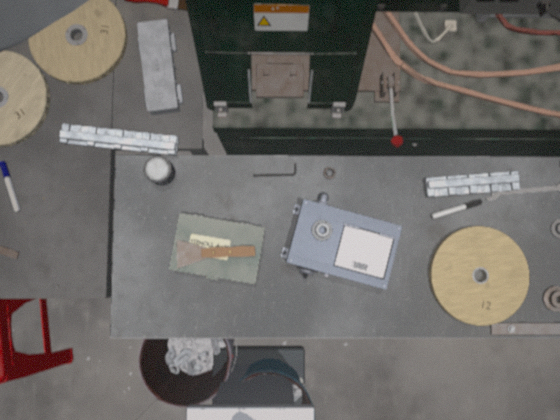

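The scene view shows the grey power box right of the tin box, with the light hatch around (305,308). In the top view the hatch is around (365,252) and the collar at (322,230). Next I'll segment the hatch and the box top.

```bash
cat > h.py <<'E'
import numpy as np,cv2
from cell import ctrl
def ray(c,uv,z):
    d=np.array([(uv[0]-c['cx'])/c['fx'],(uv[1]-c['cy'])/c['fy'],1.])
    R=np.array(c['R']);t=np.array(c['t']);o=-R.T@t;d=R.T@d
    return o+d*(z-o[2])/d[2]
def proj(c,X):
    p=np.array(c['R'])@np.array(X)+np.array(c['t']);return np.array([c['fx']*p[0]/p[2]+c['cx'],c['fy']*p[1]/p[2]+c['cy']])
E
python3 - <<'E'
from h import *
for n,(u0,v0,w) in {"top":(270,185,150),"scene":(225,215,160)}.items():
    im=cv2.imread(f"pics/{n}0.png");c=ctrl.get_calibration(n)
    cr=im[v0:v0+w,u0:u0+w]; cv2.imwrite(f"pics/{n}0c.png",cv2.resize(cr,(600,600),interpolation=cv2.INTER_CUBIC))
    m=((im.min(2)>195)*255).astype(np.uint8)
    k=np.zeros_like(m);k[v0:v0+w,u0:u0+w]=m[v0:v0+w,u0:u0+w]
    k=cv2.morphologyEx(k,cv2.MORPH_CLOSE,np.ones((7,7)))
    cs,_=cv2.findContours(k,0,2);b=max(cs,key=cv2.contourArea)
    q=cv2.approxPolyDP(cv2.convexHull(b),6,True)[:,0]
    P=np.array([ray(c,p,0.08) for p in q]);print(n,cv2.contourArea(b),q.tolist());print(P.round(4),np.linalg.norm(P-np.roll(P,-1,0),axis=1).round(4),P.mean(0))
    r=cv2.minAreaRect(b);print(r)
E
```

```text
top 1813.5 [[345, 227], [391, 239], [381, 276], [336, 264]]
[[ 0.5995 -0.2306  0.08  ]
 [ 0.5707 -0.3421  0.08  ]
 [ 0.4815 -0.3164  0.08  ]
 [ 0.51   -0.208   0.08  ]] [0.1152 0.0928 0.1121 0.0922] [ 0.54041672 -0.27429049  0.08      ]
((363.4219665527344, 251.30245971679688), (48.25769805908203, 40.10542297363281), 14.470293045043945)
scene 3165.0 [[319, 274], [339, 330], [287, 342], [270, 283]]
[[ 0.6007 -0.2336  0.08  ]
 [ 0.5694 -0.346   0.08  ]
 [ 0.4796 -0.3218  0.08  ]
 [ 0.5109 -0.2068  0.08  ]] [0.1167 0.093  0.1192 0.0937] [ 0.5401769  -0.27703047  0.08      ]
((304.34442138671875, 306.54150390625), (63.19176483154297, 55.91278839111328), 75.0685806274414)
```

View pics/top0c.png

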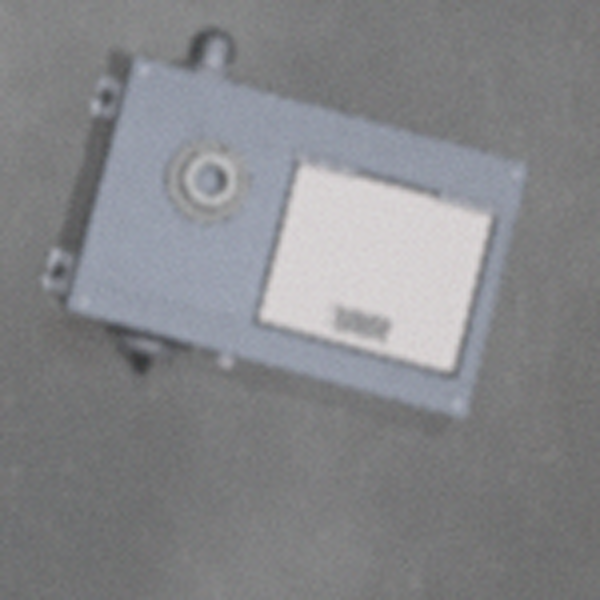

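View pics/scene0c.png

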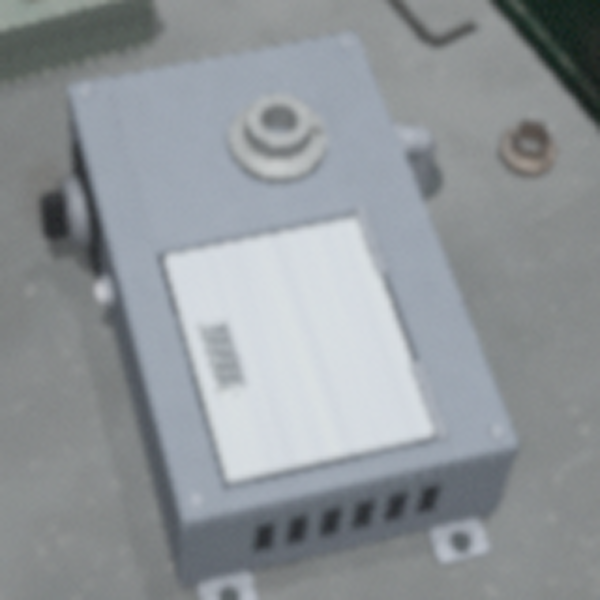

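```bash
cat >> h.py <<'E'
from scipy.spatial.transform import Rotation as Ro
YAW=np.radians(-15.2)
BX=np.array([np.cos(YAW),np.sin(YAW),0]);BY=np.array([-BX[1],BX[0],0])
C=np.array([0.5403,-0.2757,0.])          # hatch opening centre (box -5,-50)
def box(x,y,z): return C+BX*(x+.005)+BY*(y+.050)+np.array([0,0,z])
def delta(target,zdown=True,yaw=None):
    s=ctrl.sense();R=Ro.from_rotvec(s['eef_rot']);p=s['position']
    d=R.inv().apply(np.array(target)-p)/0.15
    print('t',round(s['time_s'],2),'pos',p.round(4),'F',s['ft_force'].round(2),'op',round(s['opening'],2),'delta units',d.round(3))
    return d
E
python3 - <<'E'
from h import *
a=ray(ctrl.get_calibration('top'),(360.5,265.5),.081);b=ray(ctrl.get_calibration('scene'),(284.2,310.2),.081)
print(a,b,box(-.0415,-.0495,.081))
# edges of box top from top view corners
for n,q in {'top':[(143/4+270,68/4+185),(519/4+270,170/4+185),(462/4+270,408/4+185),(80/4+270,303/4+185)]}.items():
    P=np.array([ray(ctrl.get_calibration(n),p,.08) for p in q]);print(P.round(4),np.linalg.norm(P-np.roll(P,-1,0),axis=1),P.mean(0),box(0,0,0))
R=Ro.from_rotvec(ctrl.sense()['eef_rot']).as_matrix();print(R.round(3))
for n in('top','scene'):
    im=cv2.imread(f'pics/{n}0.png')
    for x,y in[(-.08,-.125),(-.08,.125),(.08,.125),(.08,-.125),(-.0575,-.113),(-.0575,.013),(.0475,.013),(.0475,-.113),(-.0415,-.0495)]:
        u=proj(ctrl.get_calibration(n),box(x,y,.08));cv2.circle(im,tuple(int(round(v*8)) for v in u),8,(0,0,255),-1,shift=3)
    u0,v0,w={"top":(270,185,150),"scene":(225,215,160)}[n]
    cv2.imwrite(f'pics/{n}0m.png',cv2.resize(im[v0:v0+w,u0:u0+w],(600,600),interpolation=cv2.INTER_CUBIC))
delta(box(-.0415,-.0495,.25))
E
```

```text
[ 0.50658232 -0.26704086  0.081     ] [ 0.50541082 -0.26804026  0.081     ] [ 0.50520799 -0.26564759  0.081     ]
[[ 0.6601 -0.1353  0.08  ]
 [ 0.5987 -0.364   0.08  ]
 [ 0.4553 -0.3269  0.08  ]
 [ 0.5175 -0.097   0.08  ]] [0.23679837 0.14812096 0.23816563 0.14762963] [ 0.55790945 -0.23078231  0.08      ] [ 0.55823454 -0.22876012  0.        ]
[[-0.932  0.363 -0.001]
 [ 0.363  0.932 -0.001]
 [ 0.    -0.002 -1.   ]]
t 0.1 pos [0.1995 0.512  0.2306] F [-0.15  0.37 -0.39] op 1.0 delta units [-3.782 -4.09  -0.124]
```

View pics/top0m.png

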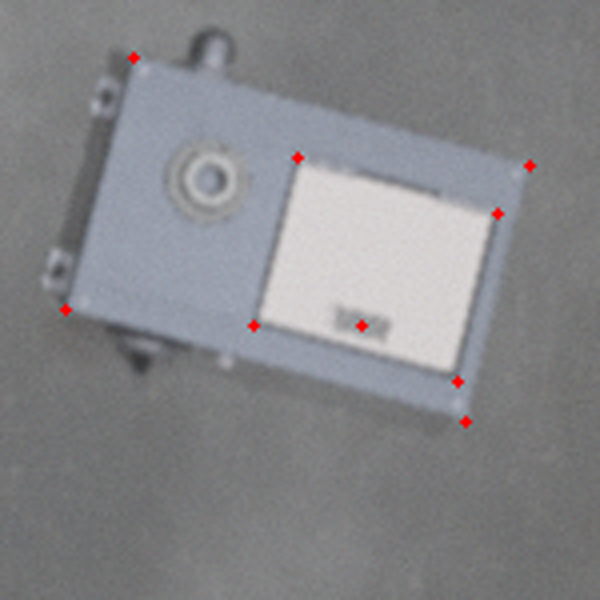

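View pics/scene0m.png

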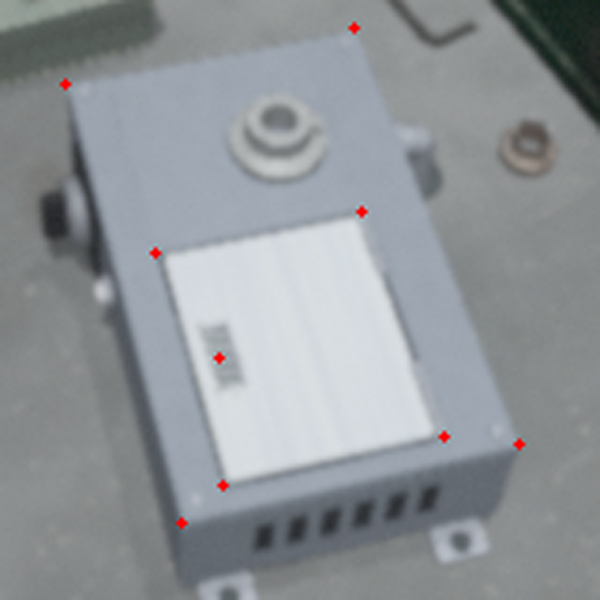

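```bash
sed -i 's/C=np.array(.*/C=np.array([0.5405,-0.2768,0.])/' h.py; ls pics
```

```text
scene0.png
scene0c.png
scene0m.png
top0.png
top0c.png
top0m.png
```

jog_arm([
  [[-0.25, -0.25, -0.03, 0, 0, 0, 1], [-0.5, -0.5, -0.06, 0, 0, 0, 1], [-0.75, -0.75, -0.1, 0, 0, 0, 1], [-0.95, -1, -0.12, 0, 0, 0, 1], [-0.95, -1, -0.12, 0, 0, 0, 1]],
], squeeze=30)

```text
time_s: 0.6
position: [0.2791, 0.317, 0.2494]
eef_rot: [0.587, 3.085, -0.003]
ft_force: [-0.4, 0.4, 0.1]
opening: 0.145
```

jog_arm([
  [[-0.25, -0.25, 0, 0, 0, 0, 1], [-0.5, -0.5, 0, 0, 0, 0, 1], [-0.75, -0.75, 0, 0, 0, 0, 1], [-0.95, -1, 0, 0, 0, 0, 1], [-0.95, -1, 0, 0, 0, 0, 1]],
])

```text
time_s: 1.1
position: [0.358, 0.1253, 0.2492]
eef_rot: [0.591, 3.085, -0.002]
ft_force: [-0.6, 0.5, 0.2]
opening: 0.002
```

jog_arm([
  [[-0.25, -0.25, 0, 0, 0, 0, 1], [-0.5, -0.5, 0, 0, 0, 0, 1], [-0.75, -0.75, 0, 0, 0, 0, 1], [-0.95, -1, 0, 0, 0, 0, 1], [-0.95, -1, 0, 0, 0, 0, 1]],
])

```text
time_s: 1.6
position: [0.4364, -0.0659, 0.2489]
eef_rot: [0.587, 3.086, -0.002]
ft_force: [-0.3, 0.5, -0.4]
opening: 0.003
```

```bash
python3 - <<'E'
from h import *
delta(box(-.0415,-.0495,.14))
R=Ro.from_rotvec(ctrl.sense()['eef_rot']).as_matrix();print(R.round(3),ctrl.sense()['joint_positions'])
E
```

```text
t 1.6 pos [ 0.4364 -0.0659  0.2489] F [-0.3   0.52 -0.44] op 0.0 delta units [-0.919 -1.076  0.728]
[[-0.93   0.367  0.   ]
 [ 0.367  0.93  -0.001]
 [-0.001 -0.001 -1.   ]] [-4.02718103e-01  4.65720834e-02  1.74612370e+00 -1.04698223e-03
  1.34818833e+00 -1.59734609e+00]
```

jog_arm([
  [[-0.25, -0.25, 0, 0, 0, 0, 1], [-0.5, -0.5, 0, 0, 0, 0, 1], [-0.75, -0.75, 0, 0, 0, 0, 1], [-0.92, -1, 0, 0, 0, 0, 1], [-0.92, -1, 0, 0, 0, 0, 1], [-0.92, -1, 0.4, 0, 0, 0, 1], [-0.92, -1, 0.7, 0, 0, 0, 1], [-0.92, -1, 0.7, 0, 0, 0, 1], [-0.92, -1, 0.7, 0, 0, 0, 1]],
])

```text
time_s: 2.5
position: [0.5084, -0.25, 0.1436]
eef_rot: [-0.578, -3.085, -0.003]
ft_force: [0.3, 0.5, 0.0]
opening: 0.001
```

```bash
python3 - <<'E'
from h import *
delta(box(-.0415,-.0495,.081))
for n in('scene','wrist'):
    im=ctrl.grab_frame(n)[:,:,::-1].copy();c=ctrl.get_calibration(n)
    u=proj(c,box(-.0415,-.0495,.081));cv2.circle(im,tuple(int(round(v)) for v in u),2,(0,0,255),-1)
    if n=='scene': im=cv2.resize(im[180:380,180:420],None,fx=3,fy=3,interpolation=cv2.INTER_CUBIC)
    cv2.imwrite(f'pics/{n}1.png',im)
E
```

```text
t 2.5 pos [ 0.5084 -0.25    0.1436] F [0.26 0.52 0.02] op 0.0 delta units [-0.024 -0.112  0.417]
```

View pics/wrist1.png

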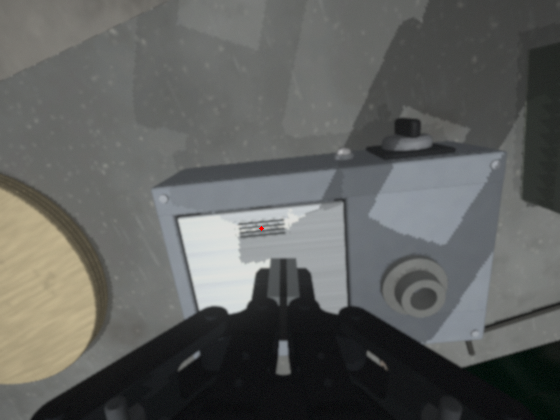

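View pics/scene1.png

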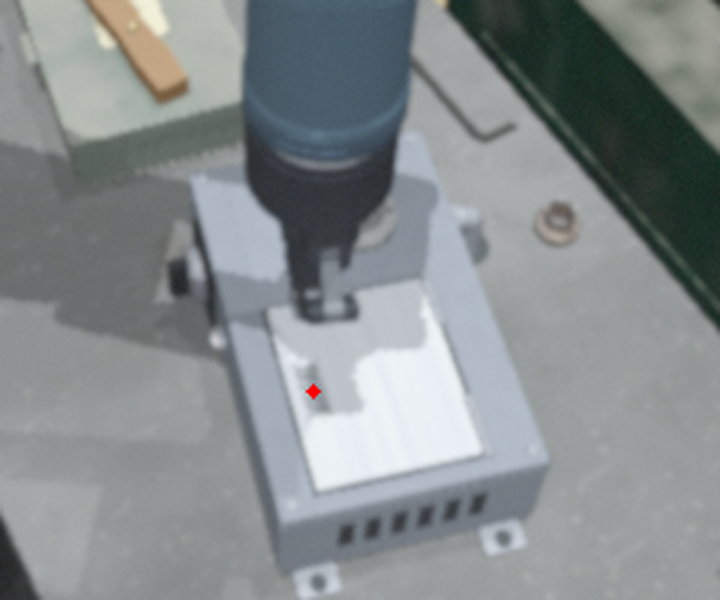

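The wrist view puts the predicted press point on the ribbed pad at (262,228), and the scene view puts it at about (313,391). I'll align and come down slowly.

jog_arm([
  [[-0.02, -0.11, 0.2, 0, 0, 0, 1], [-0.02, -0.11, 0.36, 0, 0, 0, 1], [-0.02, -0.11, 0.38, 0, 0, 0, 1], [-0.02, -0.11, 0.4, 0, 0, 0, 1], [-0.02, -0.11, 0.41, 0, 0, 0, 1], [-0.02, -0.11, 0.42, 0, 0, 0, 1], [-0.02, -0.11, 0.42, 0, 0, 0, 1]],
])

```text
time_s: 3.3
position: [0.506, -0.2687, 0.0823]
eef_rot: [0.58, 3.086, -0.001]
ft_force: [0.2, -0.0, -0.2]
opening: 0.001
```

```bash
python3 - <<'E'
from h import *
delta(box(-.0415,-.0495,.081))
E
```

```text
t 3.3 pos [ 0.506  -0.2687  0.0823] F [ 0.16 -0.01 -0.2 ] op 0.0 delta units [0.008 0.01  0.008]
```

jog_arm([
  [[0, 0, 0.008, 0, 0, 0, 1], [0, 0, 0.015, 0, 0, 0, 1], [0, 0, 0.02, 0, 0, 0, 1], [0, 0, 0.025, 0, 0, 0, 1], [0, 0, 0.025, 0, 0, 0, 1]],
])

```text
time_s: 3.8
position: [0.5057, -0.2686, 0.0778]
eef_rot: [0.581, 3.087, -0.0]
ft_force: [0.4, 0.6, 4.4]
opening: 0.0
```

jog_arm([
  [[0, 0, 0.005, 0, 0, 0, 1], [0, 0, 0.008, 0, 0, 0, 1], [0, 0, 0.008, 0, 0, 0, 1]],
])

```text
time_s: 4.1
position: [0.5057, -0.2686, 0.0765]
eef_rot: [0.581, 3.087, -0.0]
ft_force: [1.1, 0.1, 4.9]
opening: -0.001
```

jog_arm([
  [[0.22, 0, -0.12, 0, 0, 0, 1], [0.5, 0, -0.25, 0, 0, 0, 1], [0.75, 0, -0.45, 0, 0, 0, 1], [0.9, 0, -0.7, 0, 0, 0, 1], [0.9, 0, -0.9, 0, 0, 0, 1], [0.9, 0, -0.9, 0, 0, 0, 1], [0.9, 0, -0.9, 0, 0, 0, 1], [0.9, 0, -0.9, 0, 0, 0, 1], [0.9, 0, -0.9, 0, 0, 0, 1], [0.9, 0, -0.9, 0, 0, 0, 1]],
])

```text
time_s: 5.1
position: [0.3794, -0.219, 0.2101]
eef_rot: [-0.58, -3.085, -0.002]
ft_force: [0.7, -0.4, -0.1]
opening: 0.001
```

```bash
python3 - <<'E'
from h import *
for n in('top','scene','wrist'):
    im=ctrl.grab_frame(n)[:,:,::-1].copy();cv2.imwrite(f'pics/{n}2.png',im)
    if n=='top': im=cv2.resize(im[185:335,270:420],None,fx=4,fy=4,interpolation=cv2.INTER_CUBIC)
    if n=='scene': im=cv2.resize(im[200:380,220:400],None,fx=3.3,fy=3.3,interpolation=cv2.INTER_CUBIC)
    cv2.imwrite(f'pics/{n}2c.png',im)
E
```

```text
(no output)
```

View pics/top2c.png

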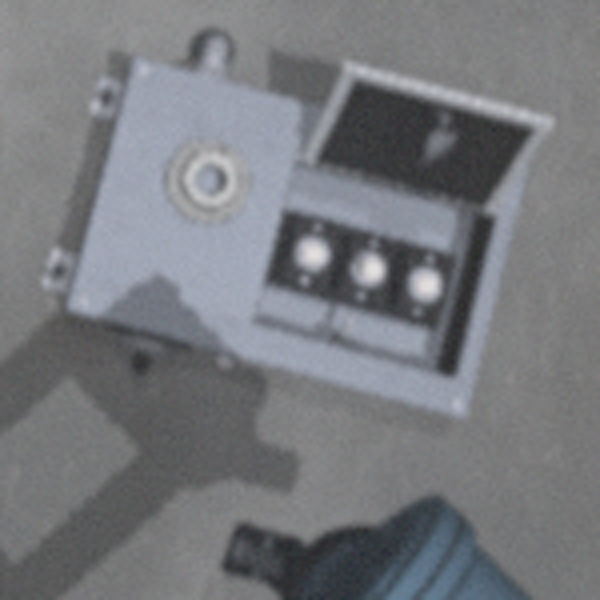

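View pics/scene2c.png

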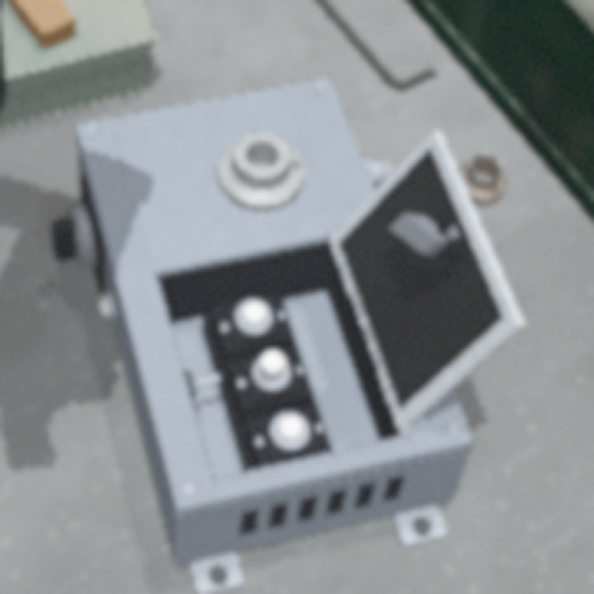

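View pics/wrist2c.png

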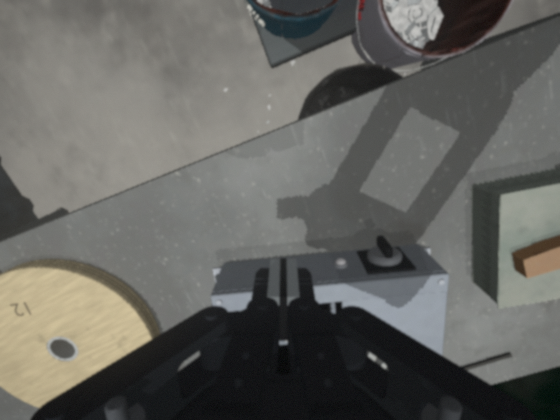

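The hatch is fully open. In the scene crop the middle button at (270,365) stands up on its collar, while the outer two at (253,315) and (290,430) are flush. Now I'll measure it, and wait out the rest of the second.

jog_arm([
  [[0, 0, 0, 0, 0, 0, 1], [0, 0, 0, 0, 0, 0, 1], [0, 0, 0, 0, 0, 0, 1], [0, 0, 0, 0, 0, 0, 1], [0, 0, 0, 0, 0, 0, 1], [0, 0, 0, 0, 0, 0, 1], [0, 0, 0, 0, 0, 0, 1], [0, 0, 0, 0, 0, 0, 1], [0, 0, 0, 0, 0, 0, 1], [0, 0, 0, 0, 0, 0, 1]],
])

```text
time_s: 6.25
position: [0.3797, -0.2194, 0.2114]
eef_rot: [0.581, 3.087, -0.0]
ft_force: [-0.5, 0.0, 0.4]
opening: -0.005
```

```bash
python3 - <<'E'
from h import *
for n,(u0,v0,w,h) in {"top":(336,238,47,30),"scene":(285,285,37,55)}.items():
    im=cv2.imread(f'pics/{n}2.png');c=ctrl.get_calibration(n);g=im.min(2)[v0:v0+h,u0:u0+w]
    cv2.imwrite(f'pics/{n}2b.png',cv2.resize(im[v0:v0+h,u0:u0+w],None,fx=12,fy=10,interpolation=cv2.INTER_CUBIC))
    for th in (200,225):
        N,l,st,ce=cv2.connectedComponentsWithStats((g>th).astype(np.uint8))
        for i in range(1,N):
            if st[i,4]>8:
                p=ce[i]+(u0,v0);print(n,th,st[i].tolist(),p.round(1),'z.0605',ray(c,p,.0605).round(4),'z.0685',ray(c,p,.0685).round(4))
print('expected box row', [box(-.005,-.05+k*.036,.0685).round(4) for k in(-1,0,1)])
E
```

```text
top 200 [11, 9, 4, 3, 11] [348.4 248.1] z.0605 [ 0.5487 -0.2412  0.0605] z.0685 [ 0.5485 -0.24    0.0685]
top 200 [25, 12, 4, 5, 13] [362.8 252.2] z.0605 [ 0.5388 -0.2766  0.0605] z.0685 [ 0.5388 -0.2751  0.0685]
top 200 [39, 16, 4, 4, 14] [376.5 255.7] z.0605 [ 0.5302 -0.3103  0.0605] z.0685 [ 0.5302 -0.3086  0.0685]
scene 200 [8, 6, 8, 8, 47] [296.6 294.6] z.0605 [ 0.5481 -0.2419  0.0605] z.0685 [ 0.5453 -0.2457  0.0685]
scene 200 [14, 22, 7, 6, 36] [302.1 309.4] z.0605 [ 0.5411 -0.2729  0.0605] z.0685 [ 0.5384 -0.2764  0.0685]
scene 200 [19, 41, 8, 8, 52] [307.6 329.5] z.0605 [ 0.5288 -0.3114  0.0605] z.0685 [ 0.5262 -0.3145  0.0685]
scene 225 [9, 7, 6, 5, 25] [296.6 294.1] z.0605 [ 0.5487 -0.2409  0.0605] z.0685 [ 0.5458 -0.2447  0.0685]
scene 225 [15, 22, 6, 5, 24] [302.3 309.1] z.0605 [ 0.5417 -0.2727  0.0605] z.0685 [ 0.539  -0.2762  0.0685]
scene 225 [20, 42, 6, 6, 29] [307.7 329.1] z.0605 [ 0.5294 -0.3109  0.0605] z.0685 [ 0.5267 -0.314   0.0685]
expected box row [array([ 0.5311, -0.3115,  0.0685]), array([ 0.5405, -0.2768,  0.0685]), array([ 0.5499, -0.2421,  0.0685])]
```

View pics/scene2b.png

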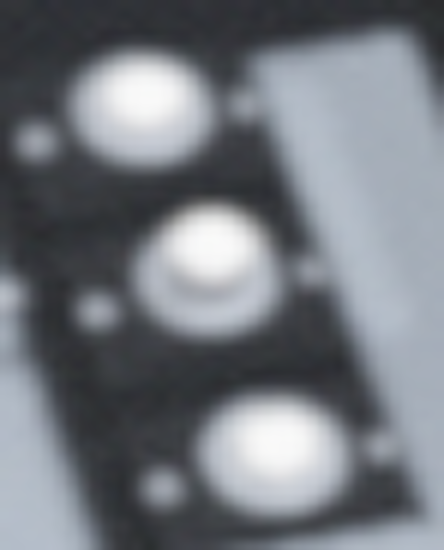

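View pics/top2b.png

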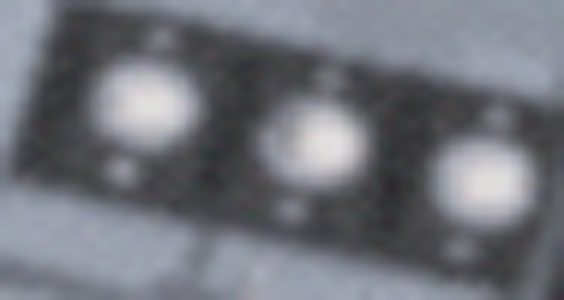

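```bash
python3 - <<'E'
from h import *
delta([.5388,-.2757,.0685])
E
```

```text
t 6.25 pos [ 0.3797 -0.2194  0.2114] F [-0.46  0.04  0.41] op -0.0 delta units [-1.124  0.036  0.953]
```

jog_arm([
  [[-0.2, 0.01, 0, 0, 0, 0, 1], [-0.4, 0.02, 0, 0, 0, 0, 1], [-0.6, 0.03, 0, 0, 0, 0, 1], [-0.8, 0.04, 0, 0, 0, 0, 1], [-0.98, 0.04, 0, 0, 0, 0, 1], [-0.98, 0.04, 0, 0, 0, 0, 1], [-0.98, 0.04, 0, 0, 0, 0, 1]],
])

```text
time_s: 6.95
position: [0.5187, -0.267, 0.2106]
eef_rot: [-0.58, -3.086, -0.001]
ft_force: [0.9, -0.2, -0.0]
opening: -0.001
```

```bash
python3 - <<'E'
from h import *
delta([.5388,-.2757,.0685])
im=ctrl.grab_frame('wrist')[:,:,::-1].copy();c=ctrl.get_calibration('wrist')
u=proj(c,[.5388,-.2757,.0685]);print(u);cv2.circle(im,tuple(int(round(v)) for v in u),2,(0,0,255),-1);cv2.imwrite('pics/wrist3.png',im)
E
```

```text
t 6.95 pos [ 0.5187 -0.267   0.2106] F [ 0.86 -0.24 -0.02] op -0.0 delta units [-0.147 -0.005  0.947]
[281.58625018 219.61277966]
```

View pics/wrist3.png

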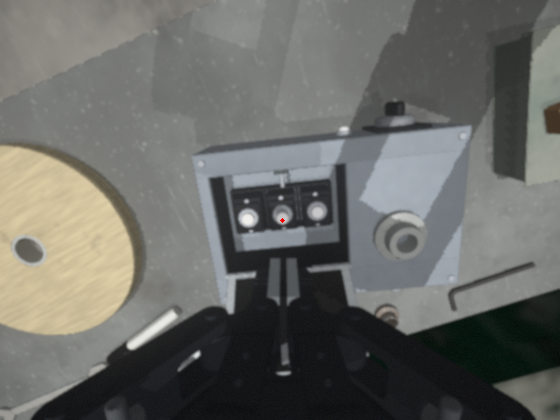

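```bash
python3 - <<'E'
from h import *
im=ctrl.grab_frame('wrist')[:,:,::-1].copy();c=ctrl.get_calibration('wrist')
cv2.imwrite('pics/wrist4.png',cv2.resize(im[170:260,220:350],None,fx=6,fy=6,interpolation=cv2.INTER_CUBIC))
E
```

```text
(no output)
```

View pics/wrist4.png

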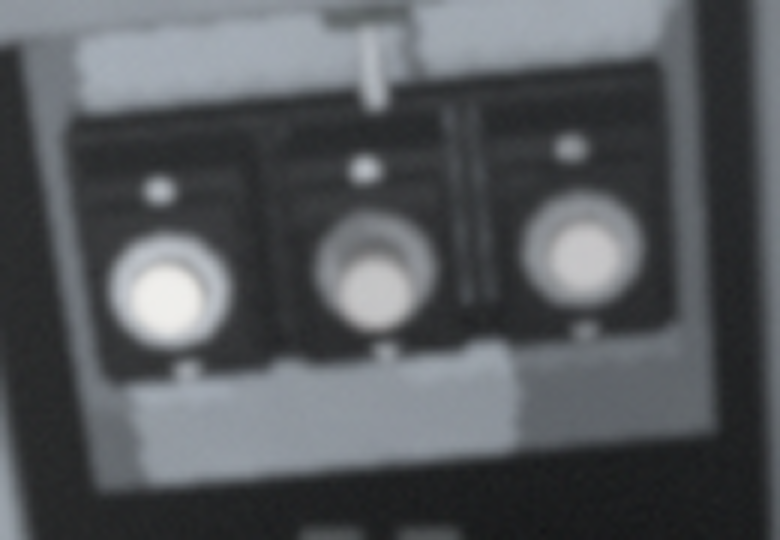

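In the wrist crop the middle button top is at (282.7,218.3) in the full image, and the prediction was (281.6,219.6). That agrees to about 1 mm, the middle button clearly stands proud, and the hatch is open. Descending.

jog_arm([
  [[-0.14, 0, 0, 0, 0, 0, 1], [-0.14, 0, 0.25, 0, 0, 0, 1], [-0.14, 0, 0.5, 0, 0, 0, 1], [-0.14, 0, 0.75, 0, 0, 0, 1], [-0.14, 0, 0.88, 0, 0, 0, 1], [-0.14, 0, 0.91, 0, 0, 0, 1], [-0.14, 0, 0.92, 0, 0, 0, 1], [-0.14, 0, 0.92, 0, 0, 0, 1]],
])

```text
time_s: 7.85
position: [0.539, -0.2754, 0.0749]
eef_rot: [0.58, 3.085, -0.002]
ft_force: [0.9, 0.5, 0.3]
opening: -0.005
```

```bash
python3 - <<'E'
from h import *
delta([.5388,-.2757,.0605])
E
```

```text
t 7.85 pos [ 0.539  -0.2754  0.0749] F [0.92 0.53 0.28] op -0.0 delta units [ 0.001 -0.002  0.096]
```

jog_arm([
  [[0, 0, 0.03, 0, 0, 0, 1], [0, 0, 0.05, 0, 0, 0, 1], [0, 0, 0.065, 0, 0, 0, 1], [0, 0, 0.08, 0, 0, 0, 1], [0, 0, 0.08, 0, 0, 0, 1], [0, 0, 0.08, 0, 0, 0, 1]],
])

```text
time_s: 8.45
position: [0.5389, -0.2753, 0.0617]
eef_rot: [0.58, 3.086, -0.001]
ft_force: [1.8, -1.7, 3.5]
opening: 0.002
```

jog_arm([
  [[0, 0, 0.007, 0, 0, 0, 1], [0, 0, 0.014, 0, 0, 0, 1], [0, 0, 0.014, 0, 0, 0, 1]],
])

```text
time_s: 8.75
position: [0.5392, -0.2755, 0.0605]
eef_rot: [0.58, 3.085, -0.002]
ft_force: [0.2, -1.1, 10.1]
opening: -0.0
```

Hard stop reached: 10 N at z = 60.5 mm. Withdrawing straight up, then away.

jog_arm([
  [[0, 0, -0.1, 0, 0, 0, 1], [0, 0, -0.35, 0, 0, 0, 1], [0, 0, -0.65, 0, 0, 0, 1], [0, 0, -0.95, 0, 0, 0, 1], [0.25, 0, -1, 0, 0, 0, 1], [0.55, 0, -1, 0, 0, 0, 1], [0.85, 0, -1, 0, 0, 0, 1], [1, 0, -1, 0, 0, 0, 1], [1, 0, -1, 0, 0, 0, 1], [1, 0, -1, 0, 0, 0, 1], [1, 0, -1, 0, 0, 0, 1]],
])

```text
time_s: 9.85
position: [0.3993, -0.2207, 0.2091]
eef_rot: [-0.581, -3.087, -0.0]
ft_force: [0.2, -0.1, -0.2]
opening: 0.001
```

```bash
python3 - <<'E'
from h import *
delta([.5388,-.2757,.0605])
a=[]
for n in('top','scene'):
    im=ctrl.grab_frame(n)[:,:,::-1].copy()
    u,v,w={'top':(270,185,150),'scene':(220,200,180)}[n]
    a.append(cv2.resize(im[v:v+w,u:u+w],(400,400),interpolation=cv2.INTER_CUBIC))
    cv2.imwrite(f'pics/{n}5.png',im)
cv2.imwrite('pics/both5.png',np.hstack(a))
im=cv2.imread('pics/scene5.png')[285:340,285:322];cv2.imwrite('pics/scene5b.png',cv2.resize(im,None,fx=10,fy=10,interpolation=cv2.INTER_CUBIC))
c=ctrl.get_calibration('scene');g=im.min(2)
N,l,st,ce=cv2.connectedComponentsWithStats((g>200).astype(np.uint8))
for i in range(1,N):
    if st[i,4]>8:print(st[i].tolist(),(ce[i]+(285,285)).round(1),ray(c,ce[i]+(285,285),.0605).round(4))
E
```

```text
t 9.85 pos [ 0.3993 -0.2207  0.2091] F [ 0.24 -0.12 -0.18] op 0.0 delta units [-1.    -0.004  0.99 ]
[8, 6, 8, 8, 47] [296.6 294.6] [ 0.5481 -0.2419  0.0605]
[13, 23, 8, 8, 51] [301.8 311.7] [ 0.5381 -0.2766  0.0605]
[19, 41, 8, 8, 56] [307.6 329.4] [ 0.5289 -0.3113  0.0605]
```

View pics/both5.png

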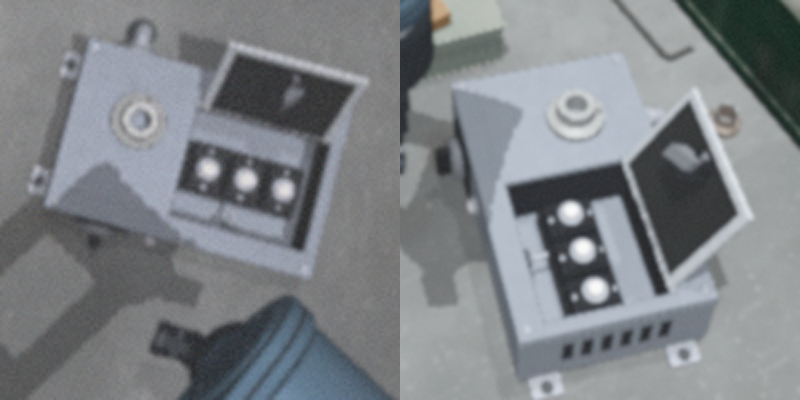

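View pics/scene5b.png

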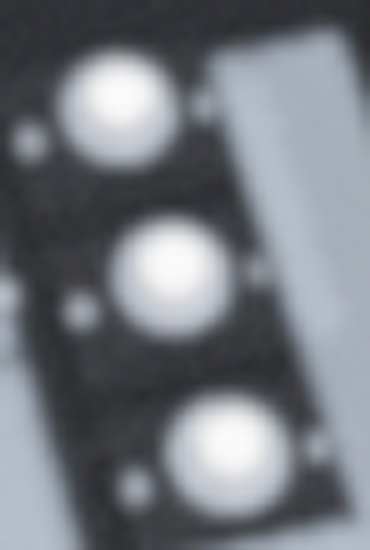

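All three buttons now look the same and evenly spaced (36 mm at z = 60.5 mm). The hatch stands open, nothing else has moved, and the arm is clear.

```bash
python3 -c "
from cell import ctrl
print(ctrl.close_job())"
```

```text
the job is handed in; nothing more can be done
None
```

The tripped breaker is reset and the hatch stands open by itself. I handed the job in at about 10 s; the hand-in reports no verdict.

- **Hatch:** I pressed the ribbed pad once with the shut fingertips, about 4.5 mm down at 4.9 N, then withdrew toward the robot and up. The hatch sprang fully open. It was open in every picture taken after that, including the ones just before hand-in.
- **Wait:** The arm kept clear for more than a second after the hatch opened. I did not read the hatch angle directly; this rests on the pictures.
- **Button:** The middle breaker was the tripped one. The top, scene and wrist views agreed on its position to about 1.5 mm. I pushed it to its hard stop, 10 N at z = 60.5 mm.
- **Last checks:** All three buttons look the same and sit 36 mm apart at the home height. In the close views the collar on the box top, the small collar and the visible parts of the hex key and tin box look unmoved; I did not look at the ink tin or the scraper again. The arm was clear, with about 0.3 N residual at the wrist. No check failed or disagreed.

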